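# Snap the scraper and palette knife into the studio tool rail

## Task

Put the broad scraper and the slim palette knife away on the sloping tool rail: press each handle sideways into the pair of spring clips of its own size, blade up the slope, until both clips of the pair have snapped fully home over it, then let go. The clips sit on springs and sink as you press, so feel for the snap, and do not ram the tools. Leave the paint can, jar, pencil pot and phone where they are.

Things in the scene. Friction and masses are not known exactly. Their poses are not given: they have to be found in the camera images.
- scraper: broad scraper, 110 g: bare round wooden handle 20 mm thick, x = -58 to 58 mm, between a square butt cap (22 mm square, 10 long) and square bolster (22 mm, 12 long), then a steel blade 56 mm wide, 4 thick. Origin on the handle axis at mid-handle; x to the blade, z square to the blade. Lies blade flat, axis 11 mm up. Clips take the bare handle only: centre it to about 10 mm
- knife: slim palette knife, 70 g: bare round wooden handle 13 mm thick, x = -58 to 58 mm, between a square butt cap (15 mm square, 10 long) and square bolster (15 mm, 12 long), then a steel blade 20 mm wide, 4 thick. Origin on the handle axis at mid-handle; x to the blade, z square to the blade. Lies blade flat, axis 7.5 mm up. Clips take the bare handle only: centre it to about 10 mm
- wide_seat (a point): centre of the wide clip pair, on the axis of a fully home 20 mm handle, 100 mm above the table at rest; moves with the sprung carrier. z points out of the clip mouths, 20 deg from vertical, leaning to the rail's low front edge (robot side); x up the slope along the handle, y level. Clips (14 mm long) at x = -40 and 40 mm, 66 mm open between for fingers, 26 mm deep below the axis
- wide_carrier (a joint): how far the carrier of the wide clips is pressed in (along its seat's -z), m: 0 at rest, hard stop at 0.020; starts to give at 2.4 N, then 1.2 N per mm, and springs back
- wide_station: wide clips for the 20 mm handle, on their sprung carrier on the rail; origin on the table 100 mm below the seat, axes as the rail's. Each clip: two sprung steel jaws whose lips leave a mouth 4 mm narrower than the handle, flares to 17 mm above the axis; handle meets the lips 11 to 13 mm above home. The pair snaps at roughly 12 to 18 N, carrier sunk 8 to 13 mm, with a sudden drop in force; one clip may snap before the other
- narrow_seat (a point): centre of the narrow clip pair, on the axis of a fully home 13 mm handle, 100 mm above the table at rest; moves with the sprung carrier. z points out of the clip mouths, 20 deg from vertical, leaning to the rail's low front edge (robot side); x up the slope along the handle, y level. Clips (14 mm long) at x = -40 and 40 mm, 66 mm open between for fingers, 26 mm deep below the axis
- narrow_carrier (a joint): how far the carrier of the narrow clips is pressed in (along its seat's -z), m: 0 at rest, hard stop at 0.020; starts to give at 2.4 N, then 1.2 N per mm, and springs back
- narrow_station: narrow clips for the 13 mm handle, on their sprung carrier on the rail; origin on the table 100 mm below the seat, axes as the rail's. Each clip: two sprung steel jaws whose lips leave a mouth 4 mm narrower than the handle, flares to 17 mm above the axis; handle meets the lips 11 to 13 mm above home. The pair snaps at roughly 12 to 18 N, carrier sunk 8 to 13 mm, with a sudden drop in force; one clip may snap before the other
- rail: plywood tool rail fixed on the table: plank 200 mm wide, 150 mm long, sloping up away from the robot at 20 degrees, carrying the two clip pairs side by side 100 mm apart; either may be on the left. Origin on the table under its middle, x to its high back edge, z up
- paint_can: white paint can, 104 mm across, 125 mm tall, origin under its middle; leave alone
- jar: small jar with a brown lid and brown label, 64 mm across, 62 mm tall, origin under its middle; leave alone
- pencil_pot: cardboard tube of pencils, 52 mm across, about 135 mm tall with the pencils, origin under its middle; leave alone
- phone: black phone lying flat, 150 x 73 x 9 mm, origin under its middle; leave alone
- scraper_tip (a point): middle of the far edge of the scraper's blade, 140 mm along its x from its origin
- knife_tip (a point): middle of the far edge of the knife's blade, 140 mm along its x from its origin
Mind the look-alikes: they are no part of the job. Of the things that look like the scraper, take the one that is farthest to the robot's right at the start.

How it is judged:
At the end, for the whole second after the job is handed in: The scraper lies in the wide clips and the palette knife in the narrow clips, each with its blade up the slope, its handle axis within 3 mm of the fully home axis across and in depth, within 15 mm of centred along its length and 0.06 rad of parallel, released and at rest (x of scraper in the frame of wide_seat between -0.015 and 0.015 m and y of scraper in the frame of wide_seat between -0.003 and 0.003 m and z of scraper in the frame of wide_seat between -0.003 and 0.003 m and angle between the x axis of scraper and the x axis of wide_seat, either way round below 0.06 rad and x of scraper_tip in the frame of wide_seat above 0.1 m and linear speed of each of scraper, knife below 0.02 m/s and angular speed of each of scraper, knife below 0.2 rad/s and x of knife in the frame of narrow_seat between -0.015 and 0.015 m and y of knife in the frame of narrow_seat between -0.003 and 0.003 m and z of knife in the frame of narrow_seat between -0.003 and 0.003 m and angle between the x axis of knife and the x axis of narrow_seat, either way round below 0.06 rad and x of knife_tip in the frame of narrow_seat above 0.1 m); the robot touches nothing.
It fails at once if the scraper is pushed against the clips or carriers with more than 60 N (contact force between scraper and wide_station above 60 N or contact force between scraper and narrow_station above 60 N).
It fails at once if the knife is pushed against the clips or carriers with more than 60 N (contact force between knife and wide_station above 60 N or contact force between knife and narrow_station above 60 N).
It fails at once if the paint can, jar, pencil pot or phone is moved more than 20 mm (distance of any of paint_can, jar, pencil_pot, phone from where it was at the start of the episode above 0.02 m).
It also fails if it takes over 58 s, if anything falls off the work surface, if the arm or the gripper's body presses on something with over 40 N, if the wrist force passes 120 N, or if a joint passes its speed limit or range.

## Robot

A 7-joint arm with a two-finger parallel gripper is mounted at the origin on the work surface. World frame = base frame: x ahead of the robot, y to its left, z up, the work surface at z = 0. Lengths are in m, angles in rad, forces in N, time in s.
With the tool pointing down it reaches from about 0.35 to 0.9 m from the base axis. Payload 8.1 kg.
Tool frame: the origin (TCP) lies midway between the tips of the shut fingers; the grasp point (between the pads) lies arm.grasp_offset behind it (arm.grasp_offset is the distance from the TCP to the grasp point, in m); z points along the fingers, y is the line along which they close (so a half turn about z gives the same grasp; the last joint's range is limited). The gripper opens to 92 mm and grips with 3 to 60 N. Pads are 19 mm wide; open, the fingers measure 130 mm over their backs; the gripper's body (75 mm by 190 mm) begins 47 mm behind the grasp point.
Start: joints at [1.085, 0.434, 0.025, 1.573, -0.012, 1.134, -0.075], TCP at [0.233, -0.58, 0.227] pointing down, gripper open.
Joint ranges: [-2.62, 2.62], [-0.44, 2.09], [-1.27, 1.32], [0.08, 2.57], [-1.32, 4.46], [0.12, 2], [-2.74, 2.74]. Speed limits (rad/s): [2.22, 2.22, 3.01, 3.01, 3.14, 3.14, 3.14].

## Interface

Orientations are given as a rotation vector (axis times angle).
In Python, from cell import observe, imaging, arm gives the robot as it stands.
- The arm moves only by the tool apply_moves, never from a script. Its argument "commands" is a list of rows, each a list of 5 numbers: the opening in per cent of the stroke, from 0 (shut) to 100 (fully open), then the shift along the world's x, y, z in units of 0.06 m (1.0 is 0.06 m), then the turn about the world's z in units of 0.5 rad (1.0 is 0.5 rad). A call has 1 to 12 rows; each row shifts and turns the commanded pose from where the row before left it; what a row does not reach is not made up. A row lasts 1/8 s, in which the tool goes at most 62.5 mm and 10.7 degrees, less where a joint would pass 70% of its speed; a pose out of reach is approached as far as the arm can. A call with a number of a shift or a turn outside -1 to 1 is refused whole. A call with a gripper value outside its range is refused whole. The fingers move at their own pace and stop on an object; "newtons" is the grip in N (left out, the last holds). Time passes only in rows, so rows that do not move let the fingers close. It gives the time, the measured TCP pose, the force, the opening and the grip force at its end, in the units of the state.
- observe(): the state, without advancing time (a new reading comes with each control period).
- imaging.get_image(name): name is "side" or "top"; returns (picture, depth): 384x512x3 uint8, red, green, blue; 384x512 float32, m along the optical axis (not along the pixel's ray), 0 where there is no reading.
- imaging.camera_params(name): a dict with "camera_matrix" (3x3 intrinsics, pixels), "origin" and "rotation" of the camera in the world. Camera axes: x right, y up, looking along -z (the intrinsics and any distortion apply to the point x, -y, -z); pixel columns grow to the right and rows downward; lengths in m; the calibration is good to about 2 mm. A picture is of the moment at which its call begins. camera_params takes no time and is no camera call.
- arm.sign_off(): hands the job in; it is judged then, once.
The state is a dict: "clock": time; "joints": joint angles; "dq": joint speeds; "joint_efforts": joint torques, N m; "position": TCP position; "ee_rot": TCP orientation; "force": force on the tool from outside, world axes, zero at the start; "ft_torque": the same for the moment, N m; "width": opening from 0.0 (shut) to 1.0 (fully open); "gripper_force": force on a finger pad.
Only numpy, scipy, OpenCV 4.12 (cv2) and the standard library are available. Lean on these libraries where they do the work, as an engineer would, in place of code of your own. Each camera call takes 0.05 s, during which the arm holds its last target. There are 200 camera calls.

## Working session

There is one attempt and no reset: what is moved stays moved. The work goes in short steps, Python scripts to look and compute and a tool call to move; the robot and the scene stay as the last step left them, time stands still between calls to the robot, and variables do not carry over. Pictures are saved under pics/ and viewed, at most 10 in all, crops included, and the job is handed in when it is done.

Besides the shell and the picture viewer there is one more tool, called as a command line: name --pt "numbers of a row" for each row, then --argument value for the rest. apply_moves: Moves the arm, as the interface text tells. Its arguments: {"type":"object","properties":{"commands":{"type":"array"},"newtons":{"type":"number"}},"required":["commands"]}

```bash
mkdir -p pics; ls; python3 - <<'E'
from cell import observe, imaging, arm
import cv2,numpy as np
s=observe();print(s, arm.grasp_offset)
for n in("top","side"):
    p,d=imaging.get_image(n);np.savez('%s0.npz'%n,p=p,d=d)
    cv2.imwrite('pics/%s0.png'%n,p[:,:,::-1]);print(n,imaging.camera_params(n))
E
```

```text
pics
{'clock': 0.0, 'joints': array([ 1.08544014,  0.43521214,  0.02497517,  1.57408994, -0.01157714,
        1.13397727, -0.07512173]), 'dq': array([5.54035016e-04, 3.17140463e-04, 1.50640680e-04, 1.00618365e-04,
       6.51504090e-06, 5.32581260e-04, 4.80591168e-04]), 'joint_efforts': array([-2.41661357e-03, -6.67871332e+01,  9.84374397e-01, -3.14466691e+01,
       -6.06281147e-02,  4.27198922e-02,  1.43541374e-04]), 'position': array([ 0.23317663, -0.57933477,  0.22595449]), 'ee_rot': array([-3.08281366e+00, -5.97158984e-01,  7.07324344e-04]), 'force': array([-0.41519527, -0.16427085,  0.26748966]), 'ft_torque': array([-0.01249892,  0.0641068 ,  0.03108944]), 'gripper_force': 0.0, 'width': 0.9990090419123827} 0.0188
top {'camera_matrix': array([[359.91042498,   0.        , 254.22418595],
       [  0.        , 359.91042498, 192.69357744],
       [  0.        ,   0.        ,   1.        ]]), 'origin': array([0.50069468, 0.13607715, 0.99977361]), 'rotation': array([ 0.05187114, -0.0500783 , -1.59113483])}
side {'camera_matrix': array([[393.44085803,   0.        , 257.29412159],
       [  0.        , 393.44085803, 191.67781393],
       [  0.        ,   0.        ,   1.        ]]), 'origin': array([0.25265489, 0.88039191, 0.65095   ]), 'rotation': array([ 0.27258404, -1.29822562, -2.47535053])}
```

View pics/top0.png

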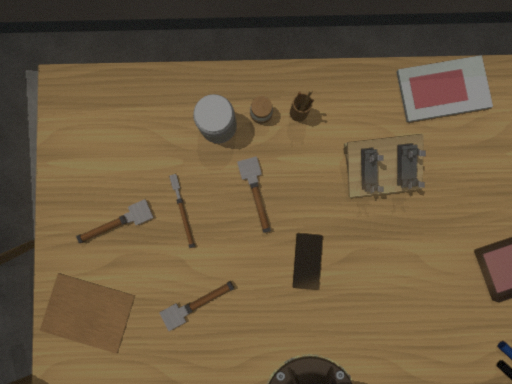

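View pics/side0.png

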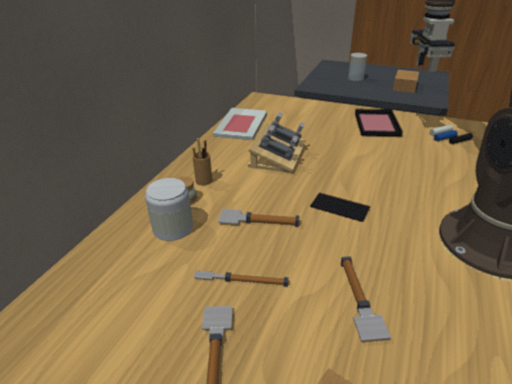

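The top view looks down with +x up the image and +y to the left. There are three scraper look-alikes, with handles at about (259,208), (210,297) and (103,230). The one at (259,208) is farthest to the robot's right (right in the image), so it is the one meant. The only knife is at (186,222). The clip pairs are at (372,172) and (408,165). One enlarged crop will confirm both.

```bash
cat > h.py <<'E'
import numpy as np,cv2
from scipy.spatial.transform import Rotation as R
from cell import imaging,observe,arm
def cloud(n,d):
    c=imaging.camera_params(n);K=c["camera_matrix"]
    v,u=np.indices(d.shape)
    P=np.stack([(u-K[0,2])/K[0,0]*d,-(v-K[1,2])/K[1,1]*d,-d],-1)
    return P@R.from_rotvec(c["rotation"]).as_matrix().T+c["origin"]
def ray(n,uv,z):
    c=imaging.camera_params(n);K=c["camera_matrix"];uv=np.atleast_2d(uv)
    r=np.c_[(uv[:,0]-K[0,2])/K[0,0],-(uv[:,1]-K[1,2])/K[1,1],-np.ones(len(uv))]@R.from_rotvec(c["rotation"]).as_matrix().T
    return c["origin"]+r*((z-c["origin"][2])/r[:,2])[:,None]
E
python3 - <<'E'
from h import *
f=np.load('top0.npz');p,d=f['p'],f['d'];P=cloud('top',d);z=P[...,2]
print('table z',np.median(z[230:290,240:285]),np.std(z[230:290,240:285]))
hsv=cv2.cvtColor(p,cv2.COLOR_RGB2HSV)
for n,(u,v) in dict(scr=(259,208),knife=(186,222)).items():
    print(n,'hsv',hsv[v,u],'z',z[v-2:v+3,u-4:u+5].round(3).max(0), 'table',hsv[v,u+20])
s=np.load('side0.npz');Q=cloud('side',s['d'])
a=cv2.resize(p[125:205,335:435],None,fx=4,fy=4,interpolation=cv2.INTER_CUBIC)
b=cv2.resize(s['p'][110:180,235:325],None,fx=4,fy=4,interpolation=cv2.INTER_CUBIC)
c=cv2.resize(p[150:250,165:285],None,fx=3,fy=3,interpolation=cv2.INTER_CUBIC)
im=np.zeros((600,800,3),np.uint8)
im[:a.shape[0],:a.shape[1]]=a;im[:b.shape[0],400:400+b.shape[1]]=b;im[300:600,:360]=c[:300,:360]
im[:a.shape[0],:a.shape[1]]=a
cv2.imwrite('pics/crop1.png',np.clip(im*1.8,0,255).astype(np.uint8)[:,:,::-1])
# rail height map
print((z[130:200:3,345:428:3]*1000).round().astype(int).tolist().__str__().replace('], [','\n'))
E
```

```text
table z 0.0006729775506412738 0.06368334126238263
scr hsv [ 14 143 107] z [0.002 0.001 0.019 0.022 0.021 0.025 0.025 0.024 0.021] table [ 18 116 132]
knife hsv [ 14 155  82] z [0.001 0.012 0.015 0.019 0.017 0.013 0.01  0.001 0.003] table [ 18 121 133]
[[1, 1, 1, 0, 1, 0, 2, 0, 1, 1, -5, 4, -3, 2, 2, 3, 1, 0, 1, 2, 3, 1, -1, 3, -2, 3, -3, 0
-4, 0, 0, 1, -1, 0, 3, 0, 0, -1, 0, 1, 1, 1, 0, 1, 4, 2, 2, -2, -4, 2, 5, 3, 1, 1, 0, 4
1, 1, 0, 2, -1, 1, 0, 0, 2, -1, 1, 5, 0, -1, -1, -1, -1, 3, 68, 73, 71, 74, 72, 73, 73, 71, 74, 2
3, -2, 0, 0, -3, 1, 1, 1, -1, 65, 70, 72, 71, 74, 71, 69, 70, 71, 71, 71, 71, 70, 73, 67, 70, 71, 68, 2
1, 75, 72, 72, 73, 72, 69, 72, 72, 74, 68, 69, 72, 70, 65, 70, 72, 68, 69, 67, 69, 66, 65, 66, 67, 68, 64, 0
16, 72, 68, 72, 68, 69, 71, 72, 69, 68, 67, 66, 69, 69, 69, 67, 68, 64, 71, 69, 69, 93, 91, 1000, 91, 64, 62, -1
1000, 68, 71, 69, 67, 69, 66, 72, 70, 72, 65, 66, 67, 64, 63, 61, 64, 64, 67, 94, 93, 94, 91, 96, 98, 61, 59, -2
15, 62, 66, 67, 67, 64, 67, 94, 94, 93, 95, 64, 60, 62, 64, 62, 62, 65, 64, 90, 96, 109, 123, 106, 105, 127, 128, 1
1, 61, 62, 60, 60
[... 995 characters left out ...]
, 37, 38, 41, 67, 65, 66, 65, 34, 36, 32, 31, 32, 31, 29, 38, 65, 68, 84, 76, 78, 82, 96, 2, 1
-1, 25, 39, 35, 33, 34, 38, 71, 68, 79, 70, 72, 33, 33, 30, 32, 30, 30, 31, 65, 69, 84, 97, 74, 80, 99, 103, 4
-2, 5, 34, 30, 31, 30, 32, 69, 66, 95, 75, 95, 99, 27, 26, 27, 28, 27, 28, 56, 26, 23, 90, 25, 28, 25, -3, 2
-3, 1, 26, 29, 30, 30, 25, 57, 55, 95, 58, 89, 96, 22, 24, 24, 26, 26, 25, 25, 19, 24, 4, 2, 3, -1, 5, 0
2, 2, 26, 24, 26, 26, 24, 25, 29, 25, 28, 22, 20, 1, 2, 0, 1, 5, 1, 5, 1, 0, 1, 0, 4, 4, 1, 2
-2, 2, 21, 22, -1, 0, -1, 0, -1, 5, 0, 2, 2, 4, 1, -3, 1, 0, 2, 3, -2, 0, 7, 1, 3, 1, 2, 1
-2, 4, -3, 0, 2, -1, 0, -1, 0, 3, 0, 0, 0, 4, -2, 0, 0, -1, 1, -1, -2, -4, 3, 1, 1, -1, 1, -2]]
```

View pics/crop1.png

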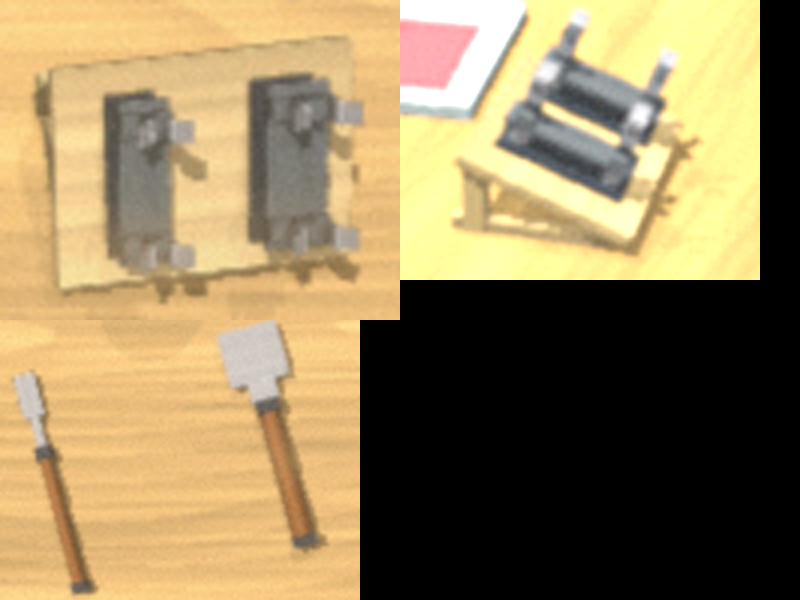

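The right-hand clip pair (jaws about 11 px apart, at full-frame (417,154)) is the wide one. The left-hand pair (8 px apart, at about (377,158)) is the narrow one. The crop also confirms the scraper at (259,208), broad blade up-image, and the slim knife at (186,222). Next I'll measure everything.

```bash
python3 - <<'E'
from h import *
f=np.load('top0.npz');p,d=f['p'],f['d'];P=cloud('top',d)
s=np.load('side0.npz');Q=cloud('side',s['d'])
hsv=cv2.cvtColor(p,cv2.COLOR_RGB2HSV)
# handles
for n,(u0,v0,u1,v1),za in (('scr',(240,150,280,240),.011),('knife',(165,170,200,250),.0075)):
    z=P[...,2];m=np.zeros(z.shape,np.uint8)
    br=((hsv[...,0]<16)&(hsv[...,1]>135)&(hsv[...,2]<120))|((hsv[...,1]<60))|(hsv[...,2]<60)
    m[v0:v1,u0:u1]=br[v0:v1,u0:u1]
    k,l,st,_=cv2.connectedComponentsWithStats(m);i=1+st[1:,4].argmax();m=(l==i)
    hd=m&(hsv[...,1]>110)&(hsv[...,2]>55)
    for nm,mm in(('all',m),('handle',hd)):
        v,u=np.nonzero(mm);X=ray('top',np.c_[u,v],za)[:,:2]
        r=cv2.minAreaRect(X.astype(np.float32)*1000);c=X.mean(0);w,V=np.linalg.eigh(np.cov((X-c).T));a=V[:,1]*np.sign(V[0,1])
        t=(X-c)@a;print(n,nm,len(u),'c',c.round(4),'rect',np.round(r[0],1),np.round(r[1],1),'yaw',np.arctan2(a[1],a[0]).round(3),'tspan',t.min().round(3),t.max().round(3),'pxz',np.median(P[mm][:,2]).round(3))
# rail
W=np.concatenate([P[125:205,335:435].reshape(-1,3),Q[110:180,235:325].reshape(-1,3)])
cam=np.r_[np.zeros(80*100),np.ones(70*90)]
ok=(W[:,2]>.015)&(W[:,2]<.15);W=W[ok];cam=cam[ok]
# plank plane by iterative fit
g=np.array([np.tan(np.radians(20)),0,0.]);
A=np.c_[W[:,:2],np.ones(len(W))]
top=cam==0
g[2]=np.percentile((W[:,2]-A@g)[top],35)
for _ in range(8):
    r=W[:,2]-A@g;k=top&(abs(r)<.008);g=np.linalg.lstsq(A[k],W[k,2],rcond=None)[0]
print('plane slope deg',np.degrees(np.arctan(np.hypot(*g[:2]))),'yaw',np.arctan2(g[1],g[0]),k.sum())
nrm=np.r_[-g[:2],1];nrm/=np.linalg.norm(nrm)
h=(W[:,2]-A@g)*nrm[2]
for c in(0,1):
    print('cam',c,'h hist',np.histogram(h[cam==c],bins=np.arange(-.01,.1,.006))[0])
np.savez('rail.npz',W=W,cam=cam,g=g,h=h)
pk=W[k];hh=cv2.minAreaRect((pk[:,:2]*1000).astype(np.float32));print('plank rect',hh)
j=(h>.05)&(h<.075)
print('jaw',j.sum())
crit=(cv2.TERM_CRITERIA_EPS+cv2.TERM_CRITERIA_MAX_ITER,50,1e-5)
for c in(0,1):
    J=W[j&(cam==c)]
    _,lab,cc=cv2.kmeans(J[:,:2].astype(np.float32)*1000,8,None,crit,20,cv2.KMEANS_PP_CENTERS)
    for i in np.argsort(cc[:,1]):print(c,cc[i].round(1),(lab==i).sum(),J[lab[:,0]==i][:,2].mean().round(3),h[j&(cam==c)][lab[:,0]==i].max().round(3))
E
```

```text
scr all 689 c [0.5894 0.1378] rect [559.3 132.4] [206.6  55.7] yaw 0.233 tspan -0.134 0.073 pxz 0.015
scr handle 222 c [0.5225 0.1221] rect [524.  121.4] [113.4  17.8] yaw 0.257 tspan -0.056 0.058 pxz 0.02
knife all 307 c [0.5377 0.3409] rect [525.6 339.2] [195.8  19.4] yaw 0.254 tspan -0.11 0.086 pxz 0.012
knife handle 151 c [0.4864 0.3277] rect [485.7 327.2] [112.5  11.7] yaw 0.256 tspan -0.057 0.055 pxz 0.014
plane slope deg 19.8600624207469 yaw 0.08649762053578194 2736
cam 0 h hist [  89 2258  412    3    1   74  779  164   37   87   26   27  142   82
    0    0    0    0]
cam 1 h hist [ 76 737 249  19   4  60 309  53  21  31  33  56  68  25   0   0   0   0]
plank rect ((627.8411254882812, -214.24331665039062), (142.78933715820312, 200.83677673339844), 5.1982316970825195)
jaw 459
0 [ 573.  -283.3] 40 0.096 0.073
0 [ 648.  -276.6] 44 0.124 0.073
0 [ 571.6 -255.2] 25 0.095 0.073
0 [ 645.3 -248.3] 28 0.124 0.073
0 [ 564.  -180.5] 42 0.095 0.073
0 [ 638.4 -173.7] 44 0.123 0.071
0 [ 562.9 -159. ] 27 0.096 0.072
0 [ 637.  -152.8] 27 0.124 0.072
1 [ 574.9 -281.2] 24 0.096 0.071
1 [ 649.8 -274.4] 25 0.122 0.072
1 [ 574.1 -253.4] 21 0.092 0.071
1 [ 648.7 -246.1] 20 0.119 0.072
1 [ 565.7 -179. ] 23 0.096 0.071
1 [ 639.5 -172. ] 24 0.122 0.072
1 [ 565.3 -158.2] 24 0.091 0.07
1 [ 639.8 -150.8] 21 0.119 0.071
```

Measured positions:
- **Scraper:** mid-handle (0.523, 0.1215), yaw 0.256. Handle length 113 mm against 116 given.
- **Knife:** mid-handle (0.486, 0.3275), yaw 0.256.
- **Wide seat:** (0.614, -0.265, 0.100).
- **Narrow seat:** (0.605, -0.165, 0.100).
- **Rail:** yaw 0.09, slope 19.9°.

The clip spacing comes out at 75 mm in plan, which matches 80·cos20°, and the pairs are 100 mm apart. Next I move to above the scraper.

apply_moves --pt "100 0.36 0.94 0 -0.25" --pt "100 0.36 0.94 0 0" --pt "100 0.36 0.94 0 0" --pt "100 0.36 0.94 0 0" --pt "100 0.36 0.94 0 0" --pt "100 0.36 0.94 0 0" --pt "100 0.36 0.94 0 0" --pt "100 0.36 0.94 0 0" --pt "100 0.36 0.94 0 0" --pt "100 0.36 0.94 0 0" --pt "100 0.5 0.4 -0.8 0" --pt "100 0 0 0 0" --newtons 12

```text
clock: 1.6
position: [0.4786, 0.0105, 0.1754]
ee_rot: [-3.113, -0.41, 0.009]
force: [-0.2, -0.5, 0.3]
width: 1.0
gripper_force: 0.0
```

apply_moves --pt "100 0.4 0.93 0 0" --pt "100 0.4 0.93 -0.3 0" --pt "100 0 0 -0.8 0" --pt "100 0 0 -0.8 0" --pt "100 0 0 -0.4 0" --pt "100 0 0 0 0" --newtons 25

```text
clock: 2.35
position: [0.5258, 0.1176, 0.04]
ee_rot: [3.115, 0.402, -0.005]
force: [0.5, -0.2, 0.7]
width: 1.003
gripper_force: 0.0
```

apply_moves --pt "100 0.04 0.09 -0.3 0" --pt "100 0 0 -0.26 0" --pt "100 0 0 0 0" --pt "30 0 0 0 0" --pt "0 0 0 0 0" --pt "0 0 0 0 0" --pt "0 0 0 0 0" --pt "0 0 0 0 0" --newtons 25

```text
clock: 3.35
position: [0.5295, 0.1245, 0.0075]
ee_rot: [3.116, 0.404, 0.0]
force: [0.0, 0.2, -0.6]
width: 0.506
gripper_force: 0.0
```

apply_moves --pt "0 0 0 0 0" --pt "0 0 0 0 0" --pt "0 0 0 0 0" --pt "0 0 0 0 0" --pt "0 0 0 0 0"

```text
clock: 3.98
position: [0.5295, 0.1244, 0.0074]
ee_rot: [3.115, 0.404, -0.0]
force: [-0.2, 0.4, -0.2]
width: 0.211
gripper_force: 25.0
```

apply_moves --pt "0 0 0 0.4 0" --pt "0 0 0 0.9 0" --pt "0 0 0 1 0" --pt "0 0 0 0.9 0" --pt "0 0.14 -0.9 0 -0.1" --pt "0 0.14 -0.9 0 -0.1" --pt "0 0.14 -0.9 0 -0.14" --pt "0 0.14 -0.9 0 0" --pt "0 0.14 -0.9 0 0" --pt "0 0.14 -0.9 0 0" --pt "0 0.14 -0.9 0 0" --pt "0 0 0 0 0"

```text
clock: 5.48
position: [0.587, -0.2599, 0.1984]
ee_rot: [3.136, 0.125, -0.003]
force: [-0.5, 1.1, -2.3]
width: 0.211
gripper_force: 25.0
```

```bash
python3 - <<'E'
from h import *
s=observe();print(s['position'],s['ee_rot'],s['clock'])
o=np.zeros((384,800,3),np.uint8)
for n in("top","side"):
    p,d=imaging.get_image(n);np.savez('%s1.npz'%n,p=p,d=d)
    if n=='top':o[:,:400]=cv2.resize(p[60:260,300:508],(400,384))
    else:o[:,400:]=cv2.resize(p[20:212,200:400],(400,384))
cv2.imwrite('pics/s1.png',np.clip(o*1.6,0,255).astype(np.uint8)[:,:,::-1])
E
```

```text
[ 0.58695576 -0.25989606  0.19844537] [ 3.13645007e+00  1.25270080e-01 -2.59357613e-03] 5.475
```

View pics/s1.png

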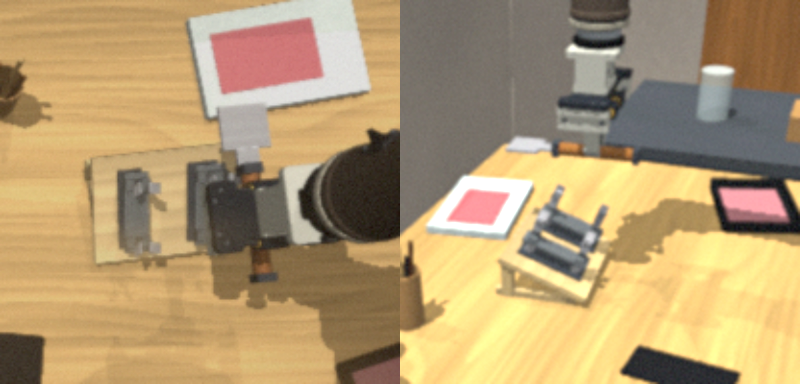

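The scraper hangs level in the grip, blade forward. In the crop the butt cap is at (263,280) and the bolster at (249,160). I'll measure the grip offset and tilt.

```bash
python3 - <<'E'
from h import *
f=np.load('top1.npz');p,d=f['p'],f['d'];P=cloud('top',d)
m=P[...,2]>.17
sub=np.zeros_like(m);sub[105:212,405:450]=1;m&=sub&(P[...,2]<.225)
X=P[m];y=.08;T=observe()['position']
a=np.array([np.cos(y),np.sin(y)]);b=np.array([-a[1],a[0]])
t=(X[:,:2]-T[:2])@a;w=(X[:,:2]-T[:2])@b
for lo in np.arange(-.09,.16,.01):
    k=(t>=lo)&(t<lo+.01)
    if k.sum()>3:print(round(lo,3),k.sum(),'z',np.median(X[k,2]).round(4),'w',w[k].min().round(3),w[k].max().round(3),np.median(w[k]).round(4))
print(t.min(),t.max())
E
```

```text
-0.08 32 z 0.2128 w -0.018 0.004 -0.0035
-0.07 57 z 0.2125 w -0.019 0.005 -0.0024
-0.06 45 z 0.211 w -0.015 0.003 -0.0041
-0.05 46 z 0.2101 w -0.016 0.003 -0.0025
-0.04 13 z 0.2068 w -0.013 0.003 0.0012
0.04 40 z 0.2103 w -0.016 0.002 -0.0038
0.05 63 z 0.2121 w -0.019 0.004 -0.002
0.06 55 z 0.2046 w -0.022 0.005 -0.005
0.07 55 z 0.2044 w -0.02 0.006 -0.0075
0.08 111 z 0.2042 w -0.036 0.021 -0.0082
0.09 113 z 0.2041 w -0.037 0.02 -0.0072
0.1 112 z 0.2042 w -0.036 0.021 -0.0075
0.11 113 z 0.204 w -0.038 0.019 -0.0079
0.12 114 z 0.2041 w -0.036 0.021 -0.0075
0.13 36 z 0.2034 w -0.036 0.019 -0.0076
-0.07467876271468113 0.1335409659444975
```

```bash
python3 - <<'E'
from h import *
T=observe()['position'];y=.08
a=np.array([np.cos(y),np.sin(y)]);b=np.array([-a[1],a[0]])
for n in('side','top'):
    f=np.load(n+'1.npz');P=cloud(n,f['d']).reshape(-1,3)
    t=(P[:,:2]-T[:2])@a;w=(P[:,:2]-T[:2])@b
    for nm,k in(('blade',(t>.085)&(t<.15)&(abs(w)<.06)&(P[:,2]>.185)&(P[:,2]<.225)),
                ('butt',(t>-.08)&(t<-.045)&(abs(w)<.03)&(P[:,2]>.175)&(P[:,2]<.225)),
                ('front',(t>.04)&(t<.065)&(abs(w)<.03)&(P[:,2]>.175)&(P[:,2]<.225)),
                ('fingers/body',(abs(t)<.03)&(abs(w)<.12)&(P[:,2]>.2)&(P[:,2]<.26))):
        if k.sum()>3:print(n,nm,k.sum(),'t',np.percentile(t[k],[1,99]).round(4),'w',np.percentile(w[k],[1,50,99]).round(4),'z',np.percentile(P[k,2],[1,50,99]).round(4))
E
```

```text
side blade 125 t [0.0854 0.136 ] w [-0.0323  0.0025  0.0284] z [0.2002 0.2044 0.2062]
side butt 77 t [-0.0717 -0.0457] w [-0.013   0.0058  0.0132] z [0.1932 0.2059 0.2157]
side front 65 t [0.0413 0.0646] w [-0.0134  0.0067  0.0122] z [0.1915 0.2068 0.215 ]
side fingers/body 175 t [-0.0287  0.0293] w [-0.0234  0.0172  0.0296] z [0.2004 0.2144 0.2432]
top blade 547 t [0.0856 0.1328] w [-0.0361 -0.0075  0.0197] z [0.2005 0.2041 0.2071]
top butt 157 t [-0.0743 -0.0455] w [-0.0184 -0.0033  0.0045] z [0.1954 0.2116 0.2165]
top front 130 t [0.0412 0.0647] w [-0.0185 -0.0031  0.0041] z [0.1939 0.2115 0.2155]
```

```bash
python3 - <<'E'
from h import *
s=observe();print(s['position'],s['clock'],s['dq'].round(3),s['ft_torque'],s['force'])
T=s['position'];y=.08
a=np.array([np.cos(y),np.sin(y)]);b=np.array([-a[1],a[0]])
for n in('top','side'):
    f=imaging.get_image(n);P=cloud(n,f[1]).reshape(-1,3)
    t=(P[:,:2]-T[:2])@a;w=(P[:,:2]-T[:2])@b
    for nm,k in(('blade',(t>.085)&(t<.15)&(abs(w)<.06)&(P[:,2]>.185)&(P[:,2]<.225)),):
        print(n,nm,k.sum(),'t',np.percentile(t[k],[1,99]).round(4),'w',np.percentile(w[k],[1,50,99]).round(4))
print(observe()['position'])
E
```

```text
[ 0.58784005 -0.25370013  0.19873964] 5.575 [-0.026 -0.015 -0.03   0.015 -0.004 -0.    -0.002] [ 0.0529948   0.00312296 -0.0512098 ] [ 0.52268022  1.17021616 -1.15899904]
top blade 567 t [0.0854 0.1338] w [-0.0294 -0.0006  0.0267]
side blade 124 t [0.0857 0.1365] w [-0.0265  0.0078  0.031 ]
[ 0.5883592  -0.25178799  0.19921893]
```

The arm was still settling in the previous picture. Settled, the handle is centred in the fingers, held level, with the grip 6.5 mm ahead of mid-handle and 3.5 mm above the TCP. Home TCP is therefore about (0.620, -0.264, 0.0985). I'll approach along the mouth axis.

apply_moves --pt "0 0.14 -0.1 -0.3 0.024" --pt "0 0.13 -0.11 -0.37 0" --pt "0 0 0 -0.3 0" --pt "0 0 0 0 0" --pt "0 0 0 0 0" --pt "0 0 0 0 0"

```text
clock: 6.42
position: [0.605, -0.2662, 0.1421]
ee_rot: [3.137, 0.157, 0.002]
force: [0.3, 0.0, -0.3]
width: 0.21
gripper_force: 25.0
```

apply_moves --pt "0 0.034 0.01 -0.094 0" --pt "0 0.034 0.006 -0.094 0" --pt "0 0.034 0.003 -0.094 0" --pt "0 0.017 0 -0.047 0" --pt "0 0.017 0 -0.047 0" --pt "0 0 0 0 0" --newtons 10

```text
clock: 7.18
position: [0.6126, -0.265, 0.1185]
ee_rot: [-3.138, -0.157, 0.0]
force: [-2.2, 0.7, 0.4]
width: 0.215
gripper_force: 10.0
```

apply_moves --pt "0 0.017 0 -0.047 0" --pt "0 0.017 0 -0.047 0" --pt "0 0.017 0 -0.047 0" --pt "0 0 0 0 0"

```text
clock: 7.68
position: [0.6157, -0.2649, 0.1098]
ee_rot: [-3.137, -0.157, 0.0]
force: [-1.2, 0.0, 0.0]
width: 0.213
gripper_force: 10.0
```

```bash
cat > look.py <<'E'
from h import *
import sys
o=np.zeros((500,800,3),np.uint8)
s=observe();print(s['position'],s['force'],s['clock'])
p,d=imaging.get_image('top');o[:,:400]=cv2.resize(p[100:225,345:445],(400,500),interpolation=cv2.INTER_CUBIC)
p,d=imaging.get_image('side');o[:,400:]=cv2.resize(p[80:205,225:325],(400,500),interpolation=cv2.INTER_CUBIC)
cv2.imwrite('pics/%s.png'%sys.argv[1],np.clip(o*1.6,0,255).astype(np.uint8)[:,:,::-1])
E
python3 look.py s2
```

```text
[ 0.61572194 -0.2648607   0.10983601] [-1.22779081  0.03492397  0.04061668] 7.675
```

View pics/s2.png

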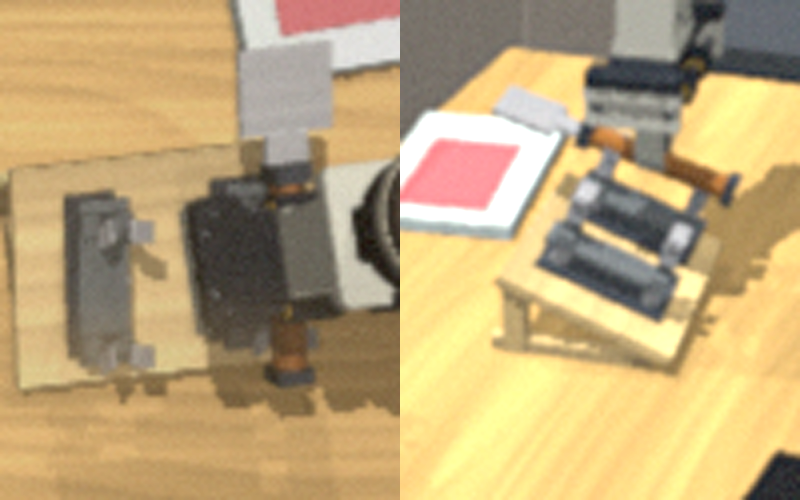

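The scraper has tilted to the slope and sits in the flares (crop right, handle from (590,135) to (735,190)). I'll firm up the grip and press in small steps.

apply_moves --pt "0 0 0 0 0" --pt "0 0.011 0 -0.031 0" --pt "0 0.011 0 -0.031 0" --pt "0 0.011 0 -0.031 0" --pt "0 0 0 0 0" --newtons 20

```text
clock: 8.4
position: [0.6179, -0.2649, 0.1048]
ee_rot: [3.138, 0.157, 0.001]
force: [-3.4, 2.3, 5.8]
width: 0.211
gripper_force: 20.0
```

apply_moves --pt "0 0.011 0.01 -0.031 0" --pt "0 0.011 0.01 -0.031 0" --pt "0 0 0 0 0"

```text
clock: 8.78
position: [0.6194, -0.264, 0.1014]
ee_rot: [3.137, 0.156, 0.001]
force: [-3.1, 1.7, 7.2]
width: 0.212
gripper_force: 20.0
```

apply_moves --pt "0 0.011 0 -0.031 0" --pt "0 0.011 0 -0.031 0" --pt "0 0 0 0 0"

```text
clock: 9.15
position: [0.6209, -0.2639, 0.0975]
ee_rot: [3.137, 0.156, 0.002]
force: [-1.4, 2.1, 5.5]
width: 0.21
gripper_force: 20.0
```

apply_moves --pt "0 0.011 0 -0.031 0" --pt "0 0.011 0 -0.031 0" --pt "0 0 0 0 0"

```text
clock: 9.52
position: [0.6221, -0.2639, 0.0942]
ee_rot: [3.137, 0.157, 0.002]
force: [-3.3, 2.1, 8.7]
width: 0.213
gripper_force: 20.0
```

```bash
cat > pose.py <<'E'
# handle/blade height in the seat frame, from both clouds
from h import *
import sys
S=dict(w=np.array([.614,-.2647,.1]),n=np.array([.6052,-.1654,.1]))[sys.argv[1]]
R_=R.from_euler('z',.092).as_matrix()@R.from_euler('y',-20,degrees=True).as_matrix()
s=observe();print('tcp in seat',((s['position']-S)@R_*1e3).round(1),'force in seat',(s['force']@R_).round(1),'trq',s['ft_torque'].round(2),s['clock'])
hw=float(sys.argv[2])
for n in('top','side'):
    p,d=imaging.get_image(n);hs=cv2.cvtColor(p,cv2.COLOR_RGB2HSV)
    L=(cloud(n,d).reshape(-1,3)-S)@R_*1e3;
    b=(abs(L[:,1])<hw*1.6)&(abs(L[:,2])<40)
    for lo in list(range(-85,-45,6))+list(range(44,160,8)):
        k=b&(L[:,0]>=lo)&(L[:,0]<lo+8)
        if k.sum()>6:print(n,lo,k.sum(),'y',np.percentile(L[k,1],[2,50,98]).round(1),'z90',np.percentile(L[k,2],[50,90]).round(1))
E
python3 pose.py w 18
```

```text
tcp in seat [ 5.7  0.1 -8.3] force in seat [0.1 2.4 9.2] trq [ 0.47  0.73 -0.01] 9.525
top -67 30 y [-12.7   3.4  10.4] z90 [16.5 18.5]
top -61 47 y [-12.7   4.5  17.4] z90 [14.9 17.3]
top -55 45 y [-16.1   5.8  20. ] z90 [ 9.9 15.5]
top -49 73 y [-21.6   7.1  19.2] z90 [ 4.7 13.4]
top 44 23 y [-1.3  9.  17. ] z90 [-34. -31.]
top 52 28 y [-6.6  3.9 13.7] z90 [-4.2 -0.1]
top 60 43 y [-11.    5.2  10.8] z90 [-1.   1.7]
top 68 42 y [-12.1  -0.6  11.8] z90 [-9.2 -0.7]
top 76 37 y [-13.2   0.1  11.8] z90 [-11.6  -9.6]
top 84 48 y [-24.   -1.4  25.4] z90 [-12.8 -10.3]
top 92 74 y [-27.2  -1.3  26.1] z90 [-13.4 -11.6]
top 100 77 y [-26.7   0.3  26.9] z90 [-14.9 -12.7]
top 108 73 y [-26.2   0.7  26.6] z90 [-16.  -14.2]
top 116 75 y [-27.2  -1.2  26. ] z90 [-17.1 -15.5]
top 124 79 y [-27.3   0.1  26.8] z90 [-18.2 -15.6]
top 132 76 y [-28.1  -0.7  25.8] z90 [-18.9 -17. ]
side -67 14 y [-6.3  7.7 14.4] z90 [ 9.2 17. ]
side -61 26 y [-9.3  9.3 17.6] z90 [12. 17.]
side -55 33 y [-16.3   7.4  24.2] z90 [-1.5 15.3]
side -49 33 y [-19.4   8.6  19.1] z90 [-0.6 11. ]
side 44 20 y [-13.9   8.7  20.1] z90 [-5.8  0.9]
side 52 16 y [-6.8  9.1 12.8] z90 [-7.9 -1.6]
side 60 19 y [-0.6  8.3 14.1] z90 [-8.  -1.9]
side 68 12 y [ 7.9 11.3 17.6] z90 [-7.8  0.6]
side 76 12 y [-10.7   2.5  14. ] z90 [-12.4 -10.4]
side 84 15 y [-17.6  -1.2  18.3] z90 [-12.8 -11.7]
side 92 19 y [-26.    1.1  27.1] z90 [-14.  -12.8]
side 100 20 y [-26.8   3.1  27.5] z90 [-15.1 -14.3]
side 108 21 y [-21.    3.6  26.6] z90 [-16.1 -14.8]
side 116 21 y [-22.8   0.3  27.7] z90 [-17.1 -15.3]
side 124 18 y [-26.4  -0.2  25.6] z90 [-18.9 -17. ]
side 132 20 y [-25.2   2.8  27.5] z90 [-19.7 -17.4]
```

The front clip has snapped: the force dropped, and the handle is home there. The back is still about 10 mm up on the lips, leaving a 0.125 rad tilt. I'll regrip 20 mm behind centre and press the back in.

apply_moves --pt "50 0 0 0 0" --pt "50 0 0 0 0" --pt "50 0 0 0 0" --pt "50 0 0 0 0" --pt "50 -0.2 -0.02 0 0" --pt "50 -0.25 -0.02 -0.02 0" --pt "50 0 0 0 0" --pt "0 0 0 0 0" --pt "0 0 0 0 0" --pt "0 0 0 0 0" --pt "0 0 0 0 0" --pt "0 0 0 0 0" --newtons 20

```text
clock: 11.12
position: [0.5949, -0.2661, 0.0922]
ee_rot: [-3.138, -0.157, -0.001]
force: [0.7, -0.1, 0.3]
width: 0.209
gripper_force: 20.0
```

```bash
python3 pose.py w 18 | grep -E "tcp|top (-67|-61|92|108|124|132)|side (-61|-67|92|124)"
```

```text
tcp in seat [-20.6   0.3  -0.8] force in seat [ 0.8 -0.2  0.1] trq [ 0.03 -0.15 -0.06] 11.125
top -67 26 y [-9.8  3.5 10.8] z90 [27.3 29.2]
top -61 38 y [-10.7   3.4  11. ] z90 [26.4 28.9]
top 92 80 y [-27.6  -0.7  26.4] z90 [-6.5 -4.5]
top 108 80 y [-27.3   0.5  26.7] z90 [-9.2 -7.3]
top 124 78 y [-26.8  -0.3  26.5] z90 [-11.4  -9.8]
top 132 74 y [-26.2   1.   26.7] z90 [-12.8 -10.6]
side -67 17 y [-11.1   7.9  13.1] z90 [16.2 26.7]
side -61 26 y [-9.9  8.6 16.4] z90 [19.9 27. ]
side 92 22 y [-26.6   4.   28.6] z90 [-7.2 -5.9]
side 124 19 y [-24.    4.1  28. ] z90 [-11.9 -10. ]
```

apply_moves --pt "0 0.022 0 -0.062 0" --pt "0 0.022 0 -0.062 0" --pt "0 0 0 0 0" --newtons 25

```text
clock: 11.6
position: [0.5974, -0.2661, 0.0849]
ee_rot: [3.138, 0.157, -0.0]
force: [-2.5, 0.2, 6.5]
width: 0.211
gripper_force: 25.0
```

apply_moves --pt "0 0.022 0 -0.062 0" --pt "0 0 0 0 0"

```text
clock: 11.85
position: [0.5982, -0.2662, 0.0813]
ee_rot: [3.138, 0.156, -0.001]
force: [-3.9, 1.6, 8.6]
width: 0.208
gripper_force: 25.0
```

apply_moves --pt "0 0.011 0 -0.031 0" --pt "0 0 0 0 0"

```text
clock: 12.1
position: [0.5983, -0.2662, 0.0791]
ee_rot: [-3.137, -0.156, 0.003]
force: [-2.6, 1.3, 1.8]
width: 0.209
gripper_force: 25.0
```

apply_moves --pt "0 0.011 0 -0.031 0" --pt "0 0 0 0 0"

```text
clock: 12.35
position: [0.5991, -0.2661, 0.0769]
ee_rot: [-3.137, -0.156, 0.003]
force: [-5.8, 1.8, 4.9]
width: 0.21
gripper_force: 25.0
```

The force dropped sharply from 9 to 2.5 N, which is the snap. Now I release, back off and check.

apply_moves --pt "50 0 0 0 0" --pt "50 0 0 0 0" --pt "50 0 0 0 0" --pt "50 0 0 0 0" --pt "50 -0.1 0 0.4 0" --pt "50 -0.2 0 0.9 0" --pt "70 -0.2 0 0.9 0" --pt "80 -0.3 0.5 0.6 0" --pt "100 -0.6 0.7 0 0" --pt "100 -0.6 0.7 0 0" --pt "100 0 0 0 0"

```text
clock: 13.72
position: [0.4778, -0.149, 0.2458]
ee_rot: [-3.137, -0.163, 0.001]
force: [1.5, -0.9, 0.2]
width: 0.981
gripper_force: 0.0
```

```bash
python3 pose.py w 18 | grep -E "tcp|top (-67|-61|60|92|108|124|132)|side (-61|-67|92|124)"; python3 look.py s3
```

```text
tcp in seat [-67.6 127.7 179.8] force in seat [ 1.4 -1.  -0.3] trq [-0.03 -0.02 -0.05] 13.725
top -67 34 y [-11.2   4.2  10.2] z90 [ 9.9 12.3]
top -61 43 y [-10.5   5.3  17.2] z90 [ 8.1 11.8]
top 60 42 y [-10.8   4.2  10.8] z90 [10.2 11.5]
top 92 78 y [-27.9   0.7  26.3] z90 [1.5 3.4]
top 108 80 y [-26.9  -1.2  26.4] z90 [1.7 3.1]
top 124 79 y [-25.    1.7  25.8] z90 [1.8 3.6]
top 132 82 y [-27.9  -1.4  27.5] z90 [1.5 3.3]
side -67 18 y [-12.3   7.2  14. ] z90 [4.9 9.4]
side -61 24 y [-13.8   7.3  21.2] z90 [ 3.1 10.7]
side 92 18 y [-25.6   2.9  25.5] z90 [0.8 1.8]
side 124 20 y [-22.7   3.1  27.7] z90 [1.3 2.3]
[ 0.4801599  -0.15229176  0.24590792] [-0.28603953 -0.12753816  0.40770993] 13.825
```

View pics/s3.png

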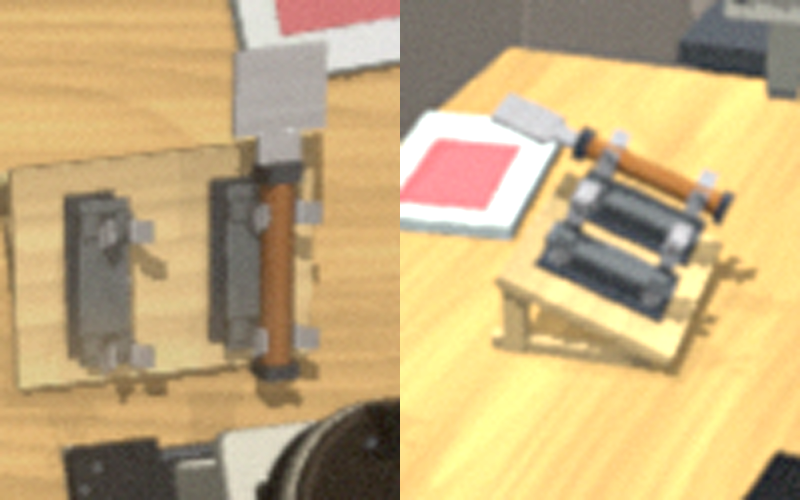

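The scraper is home: parallel to the seat, blade top 1.6 mm above the axis (2 mm expected), both clips over the handle. Next is the knife.

apply_moves --pt "80 0.02 0.98 0 0.1" --pt "80 0.02 1 0 0.1" --pt "80 0.02 1 0 0.11" --pt "60 0.02 1 0 0" --pt "60 0.02 1 0 0" --pt "60 0.02 1 0 0" --pt "60 0.02 1 -0.8 0" --pt "60 0.02 1 -0.9 0" --pt "60 0 0 -0.9 0" --pt "60 0 0 0 0" --pt "60 0 0 0 0" --pt "60 0 0 0 0"

```text
clock: 15.42
position: [0.4908, 0.3021, 0.1128]
ee_rot: [-3.115, -0.396, -0.005]
force: [-0.2, 0.5, 0.0]
width: 0.6
gripper_force: 0.0
```

```bash
python3 - <<'E'
from h import *
P=cloud('top',imaging.get_image('top')[1]).reshape(-1,3)
S=np.array([.614,-.2647,.1]);R_=R.from_euler('z',.092).as_matrix()@R.from_euler('y',-20,degrees=True).as_matrix()
L=(P-S)@R_*1e3;k=(abs(L[:,1])<25)&(abs(L[:,2])<6)&(L[:,0]>80)&(L[:,0]<170);print('tip x',np.percentile(L[k,0],98), observe()['position'])
E
```

```text
tip x 138.6990409969601 [0.490586   0.30204189 0.112726  ]
```

apply_moves --pt "60 0 0.445 0 0" --pt "60 0 0 -0.9 0" --pt "60 0 0 -0.6 0" --pt "60 0 0 -0.3 0" --pt "60 0 0 0 0" --pt "0 0 0 0 0" --pt "0 0 0 0 0" --pt "0 0 0 0 0" --pt "0 0 0 0 0" --pt "0 0 0 0 0" --pt "0 0 0 0 0" --pt "0 0 0 0 0" --newtons 25

```text
clock: 16.98
position: [0.4891, 0.3286, 0.0026]
ee_rot: [3.116, 0.399, 0.0]
force: [-1.1, -0.6, 3.1]
width: 0.133
gripper_force: 25.0
```

apply_moves --pt "0 0 0 0.4 0" --pt "0 0 0 0.9 0" --pt "0 0 0 1 0" --pt "0 0.1 -0.5 0.97 -0.1" --pt "0 0.19 -0.95 0 -0.1" --pt "0 0.19 -0.95 0 -0.13" --pt "0 0.19 -0.95 0 0" --pt "0 0.19 -0.95 0 0" --pt "0 0.19 -0.95 0 0" --pt "0 0.19 -0.95 0 0" --pt "0 0.19 -0.95 0 0" --pt "0 0.19 -0.95 0 0"

```text
clock: 18.48
position: [0.586, -0.1577, 0.1957]
ee_rot: [-3.138, -0.141, 0.0]
force: [1.5, -0.2, -0.7]
width: 0.131
gripper_force: 25.0
```

apply_moves --pt "0 0.0 -0.1 0 0" --pt "0 0 0 0 0" --pt "0 0 0 0 0" --pt "0 0 0 0 0"

```text
clock: 18.98
position: [0.586, -0.1602, 0.196]
ee_rot: [-3.138, -0.145, -0.0]
force: [-0.6, 0.3, -0.7]
width: 0.133
gripper_force: 25.0
```

```bash
python3 - <<'E'
from h import *
s=observe();T=s['position'];y=2*np.arctan2(s['ee_rot'][1],s['ee_rot'][0]);y=(y+np.pi/2)%np.pi-np.pi/2;print(T,'yaw',y)
a=np.array([np.cos(y),np.sin(y)]);b=np.array([-a[1],a[0]])
for n in('top','side'):
    P=cloud(n,imaging.get_image(n)[1]).reshape(-1,3)
    t=(P[:,:2]-T[:2])@a;w=(P[:,:2]-T[:2])@b
    k=(abs(w)<.013)&(abs(P[:,2]-T[2])<.025)&((t>.04)|(t<-.04))&(abs(t)<.17)
    q=np.percentile(t[k],[1,99]);print(n,k.sum(),'t',q.round(4),'mid-handle',(q.mean()-.036).round(4))
    for lo in(-.07,-.055,.045,.075,.09,.105,.12):
        j=k&(t>=lo)&(t<lo+.014)
        if j.sum()>2:print(lo,'z',np.median(P[j,2]).round(4),'w',np.percentile(w[j],[2,98]).round(4))
E
```

```text
[ 0.58602919 -0.16022914  0.19598043] yaw 0.09215525756478549
top 398 t [-0.0701  0.1353] mid-handle -0.0034
-0.07 z 0.2074 w [-0.008   0.0061]
-0.055 z 0.2068 w [-0.0069  0.0051]
0.045 z 0.2069 w [-0.0081  0.0066]
0.075 z 0.2029 w [-0.0054  0.0031]
0.09 z 0.2032 w [-0.0104  0.0076]
0.105 z 0.203 w [-0.0109  0.0084]
0.12 z 0.2034 w [-0.0104  0.0087]
side 177 t [-0.0685  0.138 ] mid-handle -0.0013
-0.07 z 0.2048 w [-0.0061  0.01  ]
-0.055 z 0.2031 w [-0.0001  0.006 ]
0.045 z 0.2038 w [-0.0053  0.0084]
0.075 z 0.2028 w [-0.0003  0.0072]
0.09 z 0.2032 w [-0.0042  0.01  ]
0.105 z 0.2029 w [-0.0107  0.0111]
0.12 z 0.203 w [-0.0046  0.0118]
```

apply_moves --pt "0 0.05 -0.05 -0.4 0" --pt "0 0.055 -0.055 -0.35 0" --pt "0 0 0 -0.2 0" --pt "0 0 0 0 0" --pt "0 0.034 0.003 -0.094 0" --pt "0 0.034 0.003 -0.094 0" --pt "0 0.034 0.003 -0.094 0" --pt "0 0.034 0.003 -0.094 0" --pt "0 0 0 0 0" --newtons 10

```text
clock: 20.2
position: [0.6004, -0.1671, 0.1158]
ee_rot: [-3.138, -0.142, 0.001]
force: [-1.0, 1.5, 1.4]
width: 0.142
gripper_force: 10.0
```

apply_moves --pt "0 0.017 0.015 -0.047 0" --pt "0 0.017 0.005 -0.047 0" --pt "0 0.017 0 -0.047 0" --pt "0 0 0 0 0"

```text
clock: 20.7
position: [0.6034, -0.1662, 0.1075]
ee_rot: [-3.138, -0.141, 0.001]
force: [-0.8, 1.4, 0.8]
width: 0.137
gripper_force: 10.0
```

apply_moves --pt "0 0.011 0 -0.031 0" --pt "0 0.011 0 -0.031 0" --pt "0 0 0 0 0" --newtons 15

```text
clock: 21.08
position: [0.6048, -0.1662, 0.104]
ee_rot: [-3.138, -0.141, 0.0]
force: [-1.4, 2.7, 2.0]
width: 0.136
gripper_force: 15.0
```

```bash
python3 pose.py n 8 | grep -E "tcp|(top|side) (-73|-67|-61|60|92|108|124|132)"
```

```text
tcp in seat [ 0.9 -0.7  4. ] force in seat [-0.4  2.8  2.3] trq [0.51 0.34 0.04] 21.075
top -73 10 y [-9.   1.1  4.4] z90 [18.5 20.4]
top -67 25 y [-10.5  -1.4   5.2] z90 [18.6 21.2]
top -61 27 y [-10.6   1.3  10.5] z90 [16.4 19.7]
top 60 21 y [-7.4  2.9  6.5] z90 [15.8 17.7]
top 92 16 y [-6.  -0.4  8. ] z90 [10.4 12.3]
top 108 30 y [-9.9 -1.1  8.6] z90 [10.1 11.5]
top 124 29 y [-10.5  -1.3   8.7] z90 [ 9.7 12. ]
top 132 27 y [-7.7  0.5  8.6] z90 [ 9.2 11. ]
side -67 16 y [-5.7  4.7  8.1] z90 [13.9 18.9]
side -61 19 y [-8.7  4.4 10.5] z90 [11.2 19.2]
side 60 8 y [ 4.2  7.7 10.1] z90 [ 4.8 10.1]
side 92 7 y [-4.6  1.   5. ] z90 [8.5 9.9]
side 108 10 y [-7.3  3.1  8. ] z90 [8.6 9.8]
side 124 11 y [-9.1  4.6 10.1] z90 [7.4 9.1]
side 132 11 y [-9.5  3.5  9.9] z90 [8.8 9.5]
```

apply_moves --pt "0 0 0.015 0 0" --pt "0 0.022 0 -0.062 0" --pt "0 0 0 0 0" --newtons 30

```text
clock: 21.55
position: [0.6064, -0.1653, 0.1004]
ee_rot: [-3.138, -0.141, -0.0]
force: [-2.2, 2.1, 5.5]
width: 0.135
gripper_force: 30.0
```

apply_moves --pt "0 0.022 0 -0.062 0" --pt "0 0 0 0 0"

```text
clock: 21.8
position: [0.6076, -0.1652, 0.097]
ee_rot: [-3.138, -0.141, -0.0]
force: [-4.0, 2.0, 10.1]
width: 0.13
gripper_force: 30.0
```

apply_moves --pt "0 0.011 0 -0.031 0" --pt "0 0 0 0 0"

```text
clock: 22.05
position: [0.6083, -0.165, 0.0953]
ee_rot: [-3.138, -0.141, -0.001]
force: [-3.7, 2.9, 9.9]
width: 0.132
gripper_force: 30.0
```

apply_moves --pt "0 0.011 0 -0.031 0" --pt "0 0 0 0 0"

```text
clock: 22.3
position: [0.6091, -0.1651, 0.0931]
ee_rot: [-3.138, -0.141, -0.001]
force: [-1.8, 3.1, 6.4]
width: 0.133
gripper_force: 30.0
```

apply_moves --pt "0 0.011 0 -0.031 0" --pt "0 0 0 0 0"

```text
clock: 22.55
position: [0.6097, -0.165, 0.0914]
ee_rot: [-3.138, -0.141, -0.001]
force: [-3.4, 2.8, 8.3]
width: 0.128
gripper_force: 30.0
```

```bash
python3 pose.py n 8 | grep -E "tcp|(top|side) (-73|-67|-61|60|92|108|124|132)"
```

```text
tcp in seat [ 1.3 -0.  -9.7] force in seat [-0.1  3.1  8.9] trq [0.76 0.66 0.04] 22.55
top -73 8 y [-8.   0.9  6.5] z90 [10.5 11.8]
top -67 25 y [-8.9 -0.3  6.6] z90 [ 9.5 11.3]
top -61 26 y [-7.4  2.5 11.1] z90 [ 7.4 10.6]
top 60 23 y [-8.5  1.   6.4] z90 [-2.3 -0. ]
top 92 16 y [-9.7 -1.6  6.3] z90 [-11.1  -8.5]
top 108 28 y [-11.3  -0.8   7.8] z90 [-11.2  -9.6]
top 124 28 y [-11.8  -1.9   7.9] z90 [-13.6 -11.4]
top 132 24 y [-10.1  -0.5   7.7] z90 [-13.8 -12. ]
side -67 15 y [-4.   5.5 11.9] z90 [ 7.1 10.9]
side -61 20 y [-8.9  4.8 11.9] z90 [4.3 9.6]
side 60 9 y [4.9 7.3 9.6] z90 [-10.1  -5.3]
side 108 10 y [-8.2  2.9 11.8] z90 [-12.4 -11.3]
side 124 11 y [-8.9  0.6 10.9] z90 [-13.7 -12.5]
side 132 9 y [-8.2  2.2  9.1] z90 [-14.6 -12.8]
```

Same as before: the front clip snapped and the back is still high. I'll regrip at the back and press.

apply_moves --pt "45 0 0 0 0" --pt "45 0 0 0 0" --pt "45 0 0 0 0" --pt "45 0 0 0 0" --pt "45 -0.18 -0.015 0 0" --pt "45 -0.2 -0.015 0 0" --pt "45 0 0 0 0" --pt "0 0 0 0 0" --pt "0 0 0 0 0" --pt "0 0 0 0 0" --pt "0 0 0 0 0" --pt "0 0 0 0 0" --newtons 25

```text
clock: 24.15
position: [0.5868, -0.1668, 0.0911]
ee_rot: [-3.138, -0.141, -0.0]
force: [0.8, 2.1, 0.1]
width: 0.135
gripper_force: 25.0
```

apply_moves --pt "0 0 0 0 0" --pt "0 0.022 0 -0.062 0" --pt "0 0.022 0 -0.062 0" --pt "0 0 0 0 0"

```text
clock: 24.65
position: [0.5892, -0.1668, 0.0836]
ee_rot: [-3.138, -0.141, 0.001]
force: [-3.2, 1.9, 6.2]
width: 0.13
gripper_force: 25.0
```

apply_moves --pt "0 0.022 0 -0.062 0" --pt "0 0 0 0 0"

```text
clock: 24.9
position: [0.5904, -0.1667, 0.0797]
ee_rot: [-3.138, -0.142, 0.001]
force: [-3.7, 3.6, 4.9]
width: 0.134
gripper_force: 25.0
```

apply_moves --pt "0 0.011 0 -0.031 0" --pt "0 0 0 0 0"

```text
clock: 25.15
position: [0.591, -0.1667, 0.0781]
ee_rot: [-3.138, -0.142, 0.001]
force: [-4.3, 4.8, 7.4]
width: 0.131
gripper_force: 25.0
```

apply_moves --pt "0 0.011 0 -0.031 0" --pt "0 0 0 0 0"

```text
clock: 25.4
position: [0.5916, -0.1667, 0.0764]
ee_rot: [-3.138, -0.142, 0.001]
force: [-4.6, 4.6, 9.0]
width: 0.127
gripper_force: 25.0
```

```bash
python3 pose.py n 8 | grep -E "tcp|(top|side) (-73|-67|-61|60|92|108|124|132)"
```

```text
tcp in seat [-20.9   0.  -17.5] force in seat [-0.8  5.   9.9] trq [0.9  0.92 0.08] 25.4
top -73 9 y [-6.6  2.3  5.8] z90 [-0.4  0.6]
top -67 22 y [-7.2  0.5  6.4] z90 [-1.3  1.1]
top -61 17 y [-6.7 -1.1  5.6] z90 [-1.6  2.3]
top 60 25 y [-5.7  0.5  6.6] z90 [-1.1  1. ]
top 92 17 y [-7.8  0.7  7.8] z90 [-6.5 -5.5]
top 108 27 y [-8.8 -1.7  8.6] z90 [-6.2 -4. ]
top 124 26 y [-8.8  0.3  8.7] z90 [-5.9 -4.3]
top 132 24 y [-9.1 -0.8  8.3] z90 [-5.9 -4.7]
side -67 16 y [-9.   4.9  9. ] z90 [-4.6 -0.9]
side -61 17 y [-7.2  4.5 10. ] z90 [-6.  -2.1]
side 60 18 y [-5.6  6.2 10.5] z90 [-4.3 -0.3]
side 108 11 y [-5.7  4.4 10. ] z90 [-7.  -5.6]
side 124 11 y [-6.5  0.4 10.6] z90 [-7.9 -4.7]
side 132 12 y [-8.2  2.9 11.2] z90 [-6.7 -5.4]
```

Parallel now, with both clips home on the sunk carrier. I'll release and retreat.

apply_moves --pt "45 0 0 0 0" --pt "45 0 0 0 0" --pt "45 0 0 0 0" --pt "45 0 0 0 0" --pt "45 -0.1 0 0.4 0" --pt "45 -0.2 0 0.9 0" --pt "60 -0.2 0 0.9 0" --pt "60 -0.3 0.5 0.6 0" --pt "60 -0.5 0.7 0 0" --pt "60 -0.5 0.7 0 0" --pt "60 0 0 0 0" --pt "60 0 0 0 0"

```text
clock: 27.0
position: [0.4843, -0.0539, 0.2444]
ee_rot: [3.138, 0.141, 0.001]
force: [-0.5, -0.8, 0.1]
width: 0.598
gripper_force: 0.0
```

```bash
for a in "n 8" "w 18"; do python3 pose.py $a | grep -E "tcp|top (-73|-67|-61|60|92|108|124|132)|side (-67|108|124)"; done; python3 look.py s4
```

```text
tcp in seat [-54.1 122.2 173.4] force in seat [-0.5 -0.7  0.3] trq [-0.02 -0.03  0.03] 27.0
top -67 16 y [-4.6  3.7  6.9] z90 [7.3 9.6]
top -61 23 y [-5.2  2.8 11.4] z90 [6.  7.8]
top 60 24 y [-8.3  0.8  7. ] z90 [7.8 9.7]
top 92 16 y [-9.4 -1.1  7.7] z90 [1.8 4.4]
top 108 29 y [-11.2  -0.3   9.1] z90 [2.5 4.4]
top 124 31 y [-11.3  -1.2   8.3] z90 [1.8 3.6]
top 132 25 y [-9.   0.5  8.9] z90 [2.2 4.3]
side -67 17 y [-5.8  6.8 10. ] z90 [5.4 8.3]
side 108 9 y [-6.4  2.1 10. ] z90 [1.2 2. ]
side 124 11 y [-8.7  1.7  8.2] z90 [1.  1.4]
tcp in seat [-53.8 221.3 172.9] force in seat [0.1 0.1 0.4] trq [0.   0.05 0.03] 27.1
top -61 8 y [ 5.2 10.9 17.4] z90 [-24.8  -8. ]
top 60 42 y [-10.9   3.8  10.5] z90 [ 9.5 12.4]
top 92 78 y [-25.9   0.5  26.5] z90 [1.5 3.1]
top 108 75 y [-27.    0.7  25.7] z90 [1.3 3.3]
top 124 80 y [-27.4   1.2  26.7] z90 [2.  3.6]
top 132 81 y [-27.3  -0.9  26.3] z90 [1.5 3.9]
side -67 17 y [-6.3 10.  16.3] z90 [ 9.6 10.8]
side 108 19 y [-23.8  -1.4  25.8] z90 [0.1 1.5]
side 124 19 y [-22.5   6.7  26.4] z90 [0.9 3.2]
[ 0.48436535 -0.0542011   0.24390589] [2.03461744e-01 8.32552109e-04 8.82636833e-01] 27.2
```

View pics/s4.png

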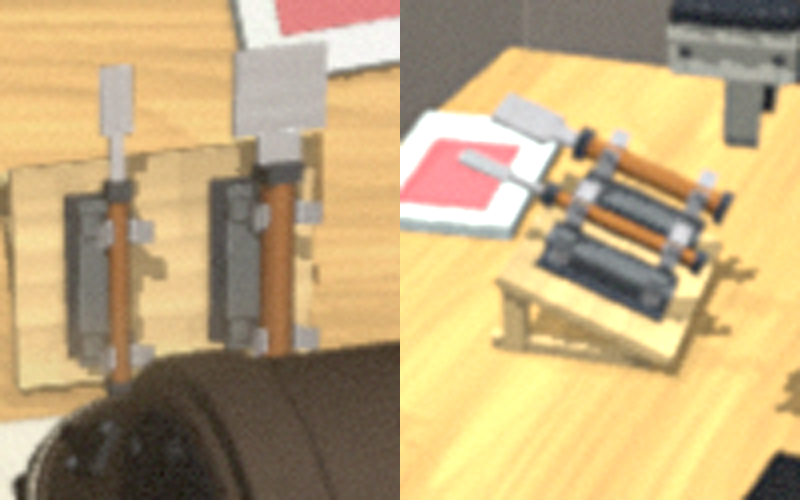

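Both tools sit parallel in their clips with blades up the slope. Knife and scraper blade tops are about 2 mm above the home axis, as expected, and the arm is clear. I'm handing the job in.

```bash
python3 -c "
from cell import arm;print(arm.sign_off())"
```

```text
the job is handed in; nothing more can be done
None
```

The scraper is snapped home in the wide clips and the palette knife in the narrow clips, both blade up the slope and released; I handed the job in at about 27 s, and the sign-off gave no verdict.

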